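# Park the index plunger and bring a sample bottle to the draw-off spout

### The arm

A 6-joint arm with a two-finger parallel gripper is mounted at the origin on the work surface. World frame = base frame: x ahead of the robot, y to its left, z up, the work surface at z = 0. Lengths are in m, angles in rad, forces in N, time in s.
With the tool pointing down it reaches from about 0.35 to 0.85 m from the base axis. Payload 8.1 kg.
Tool frame: the origin (TCP) lies on the centre line of the jaws, within the pads' length; the fingertips stand robot.tip_extent ahead of it and the grasp point (between the pads) lies 11 mm behind it (robot.tip_extent is the distance from the TCP to the fingertips, in m); y points along the fingers, z is the direction in which the jaws open and shut, and the axes are right-handed (so a half turn about y gives the same grasp; the last joint's range is limited). The gripper opens to 93 mm and grips with 3 to 60 N. Pads are 15 mm wide; open, the fingers measure 128 mm over their backs; the gripper's body (75 mm by 188 mm) begins 65 mm behind the grasp point.
Start: joints at [1.219, 0.13, 1.488, -0, 1.523, -0.085], TCP at [0.158, 0.579, 0.227] pointing down, gripper open.
Joint ranges: [-2.96, 2.96], [-0.89, 2.26], [0.02, 2.5], [-1.34, 4.48], [0, 2.73], [-2.66, 2.66]. Speed limits (rad/s): [2.39, 2.39, 2.79, 3.14, 3.14, 3.14].

### API

Orientations are given as a rotation vector (axis times angle).
In Python, from plant import monitor, optics, robot gives the robot as it stands.
- The arm moves only by the shell command python3 -m inch 'ROWS' [OPENING] [FORCE]. ROWS is JSON, a list that holds one entry, the list of rows, each a list of 6 numbers: the shift along the tool's x, y, z in mm, then the turn, a rotation vector about the tool's x, y, z in rad. A call has 1 to 8 rows; each row shifts and turns the commanded pose from where the row before left it, along the tool's axes as they then stand; what a row does not reach is not made up. A row lasts 1/8 s, in which the tool goes at most 62.5 mm and 10.7 degrees, less where a joint would pass 70% of its speed; a pose out of reach is approached as far as the arm can. A call is refused whole if a number of a shift passes 62.5 or a number of a turn 0.188, either way. A call with a gripper value outside its range is refused whole. OPENING is the finger opening in mm, from 0 to 93, set as the call begins (- or left out, the last holds). The fingers move at their own pace and stop on an object; FORCE is the grip in N (left out, the last holds). Time passes only in rows, so rows that do not move let the fingers close. It gives the time, the measured TCP pose, the force and the opening at its end, in the units of the state.
- monitor.read_state(): the state, without advancing time (a new reading comes with each control period).
- optics.read_camera(name): name is "side" or "top"; returns a dict with "image" (420x560x3 uint8, blue, green, red), "fx", "fy", "cx", "cy" (pixels), "rvec" (rotation vector, rad) and "tvec" (3), from world to camera coordinates, as OpenCV has them. Camera axes: x right, y down, z forward; pixel columns grow to the right and rows downward; lengths in m; the calibration is good to about 2 mm. A picture is of the moment at which its call begins. There is no depth.
- robot.close_job(): hands the job in, once; it reports no verdict.
The state is a dict: "t": time; "q": joint angles; "dq": joint speeds; "joint_torque": joint torques, N m; "tool_pos": TCP position; "orientation": TCP orientation; "force": force on the tool from outside, world axes, zero at the start; "wrist_torque": the same for the moment, N m; "opening": finger opening in m.
Only numpy, scipy, OpenCV 4.12 (cv2) and the standard library are available. Lean on these libraries where they do the work, as an engineer would, in place of code of your own. Each camera call takes 0.05 s, during which the arm holds its last target.

### The job

The bottle carousel is locked by its sprung index plunger. Pull the red-balled handle outward and swing it over until it drops into its rest notch, so that it stays retracted by itself when let go; then turn the freed carousel until the red-capped bottle stands squarely in front of the draw-off spout, and leave the plunger parked. Do not force the carousel while it is locked, keep all four bottles upright in their pockets, and leave the other things on the bench alone.

Things in the scene. Friction and masses are not known exactly. Their poses are not given: they have to be found in the camera images.
- base: Blue round base of the bottle carousel, 250 mm across and 18 mm high, fixed to the bench. Its origin is on the bench on the carousel's upright axis, z up. The plunger sits on its -y side: the plunger's axis is level, along the base's y axis, and 'outward' (pull) is the base's -y direction.
- carousel (a joint): White disc, 216 mm across, top 60 mm above the bench, turning on the base's axis; rad, anticlockwise from above positive, 0 at the start (locked), range -3.1 to 3.1, either way may be used. It drags (0.08 N m) and stays where left. Four bottle pockets of four 18 mm clip pins each lie 65 mm from the axis, at 45, 135, 225, 315 degrees from the base's x at joint 0. Hub in the middle 44 wide, 16 high.
- plunger (a joint): How far the plunger is pulled outward, in m: 0 is engaged (its 10 mm tip locks the disc between two steel lugs on the rim), 0.021 is the end of travel. The spring pulls back with 4 N at 0, rising by 0.3 N per mm. The tip is clear of the lugs beyond about 0.009. It must be pulled beyond 0.016 before the handle can be swung over; in the rest notch it stands at 0.011.
- handle (a joint): Swing of the handle about the plunger's axis, in rad: 0 is upright; it grows as the handle swings over towards the base's -x side (only this way is open). Pulled beyond 0.016 m it swings freely (under 1 N at the ball); let go before or past the notch, its rod stays on the collar's rim at plunger = 0.016, which is not parked.
- ball (a point): Centre of the red ball, 22 mm wide, on the handle, an 8 mm steel rod (its shank square) at right angles to the plunger's axis; the ball's centre is 55 mm from that axis. It can be hooked from the disc's side with shut fingers and drawn outward and sideways, or pinched across. Bracket and collar below it reach up to 77 mm above the bench and 30 mm to the sides of the plunger's axis.
- plunger_axis (a point): Point on the plunger's axis, 50 mm above the bench, 165 mm from the carousel's axis, where the handle stands when engaged. The brass rest notch beside it is 5 mm deep; its middle lies between 0.95 and 1.53 rad of handle swing, different each time, to be felt or seen. It takes the rod within about 0.06 rad of its middle. Past it the rim goes on, up to the handle's end stop at 1.75 rad.
- red_centre (a point): Centre, half-way up, of the bottle with the red cap: amber glass, 40 mm in diameter, 75 mm high, standing loose in a pocket on the disc (its foot 60 mm above the bench). It may start in any of the four pockets.
- white1_centre (a point): Centre of a bottle with a white cap, otherwise like the red-capped one, in another pocket.
- white2_centre (a point): Centre of another bottle with a white cap.
- white3_centre (a point): Centre of another bottle with a white cap.
- spout (a point): Inner end of the steel draw-off spout, 8 mm thick, 120 mm above the bench and 131 mm from the carousel's axis, pointing level at that axis. It belongs to a fixed blue post, 26 mm wide and 149 mm high with its green cap, that stands 165 mm from the carousel's axis, on the base's +y side at a varying angle.
- draw_spot (a point): Point on the disc's top, straight inward from the spout, 65 mm from the carousel's axis: where the red-capped bottle's middle must come.
- cylinder_glass: Glass measuring cylinder, 56 mm foot, 176 mm high; origin under its foot. Leave alone.
- reagent: Glass reagent bottle, 68 mm in diameter, 150 mm high; origin under its foot. Leave alone.
- blue_jar: Blue jar, 68 mm in diameter, 100 mm high; origin under its foot. Leave alone.
- stopper: Glass stopper, 34 mm in diameter, 34 mm high, standing on the bench near the plunger; origin under it. Leave alone.
- green_box: Small green box, 70 x 45 x 25 mm, lying near the plunger; origin under it. Leave alone.
- beaker: Glass beaker, 68 mm in diameter, 85 mm high; origin under its foot. Leave alone.
- peg0 (a point): Top of one of four black finger pegs on the disc, by which it is pushed round: 10 mm thick, standing 60 mm above the disc (tops 120 mm above the bench), 100 mm from the axis. This one is at 0 degrees from the base's x axis when the carousel's joint is 0; the others follow at 90, 180 and 270 degrees.
There are look-alikes about, which are no part of the job. Leave any pink look-alike of the part that bears white3_centre alone.

How it is judged:
By the outcome, as a careful person would: the job done as asked, in the order asked, and still so for the second after the job is handed in, with the robot touching nothing.
It also fails if it takes over 69 s, if anything falls off the work surface, if the arm or the gripper's body presses on something with over 40 N, if the wrist force passes 120 N, or if a joint passes its speed limit or range.

## Working session

There is one attempt and no reset: what is moved stays moved. The work goes in short steps, Python scripts to look and compute and a shell command to move; the robot and the scene stay as the last step left them, time stands still between calls to the robot, and variables do not carry over. Pictures are saved under pics/ and viewed, and the job is handed in when it is done.

```bash
ls; mkdir -p pics; cat > h.py <<'E'
import numpy as np, cv2
from plant import monitor, optics, robot
def cam(n,save=None):
    c=optics.read_camera(n)
    if save: cv2.imwrite('pics/'+save,c['image'])
    return c
def KP(c):
    K=np.array([[c['fx'],0,c['cx']],[0,c['fy'],c['cy']],[0,0,1.]])
    R=cv2.Rodrigues(np.array(c['rvec'],float))[0]; return K,R,np.array(c['tvec'],float).ravel()
def proj(c,p):
    K,R,t=KP(c); q=K@(R@np.array(p,float)+t); return q[:2]/q[2]
def ray(c,u,v):
    K,R,t=KP(c); return -R.T@t, R.T@np.linalg.inv(K)@np.array([u,v,1.])
def onz(c,u,v,z):
    o,d=ray(c,u,v); return o+d*(z-o[2])/d[2]
def tri(c1,p1,c2,p2):
    o1,d1=ray(c1,*p1);o2,d2=ray(c2,*p2)
    s=np.linalg.lstsq(np.c_[d1,-d2],o2-o1,rcond=None)[0]
    a=o1+s[0]*d1;b=o2+s[1]*d2
    return (a+b)/2,np.linalg.norm(a-b)
E
python3 - <<'E'
from h import *
for n in('side','top'):
    c=cam(n,n+'0.png'); o,d=ray(c,280,210); print(n,c['fx'],o,d)
s=monitor.read_state(); print(s, robot.tip_extent)
E
```

```text
pics
side 517.6499342678593 [ 0.25523969 -0.83363658  1.11430848] [ 0.22857765  0.60899334 -0.75959701]
top 409.4151089998918 [ 0.35101257 -0.0287179   1.35303338] [ 0.1668089  -0.00788972 -0.98631927]
{'t': 0.1, 'q': array([ 1.21860230e+00,  1.31080100e-01,  1.48914887e+00, -3.56551914e-05,
        1.52300765e+00, -8.53838568e-02]), 'dq': array([ 1.67369936e-03, -7.84213384e-04, -2.71878309e-03,  7.26204434e-05,
        2.04885032e-05,  1.61336801e-03]), 'joint_torque': array([ 1.71097214e-03, -5.61339355e+01, -4.93096304e+01,  7.70655507e-02,
        2.91673554e-02, -9.15745636e-05]), 'tool_pos': array([0.15800405, 0.57830898, 0.22570746]), 'orientation': array([-1.56224486,  0.20973846, -0.20923123]), 'force': array([ 0.43923198,  0.41476914, -0.23176075]), 'wrist_torque': array([-0.00503089, -0.02242083,  0.01328113]), 'opening': 0.09259181013268349} 0.008
```

View pics/side0.png

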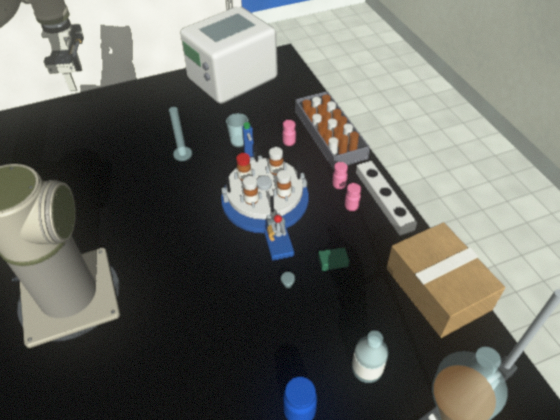

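View pics/top0.png

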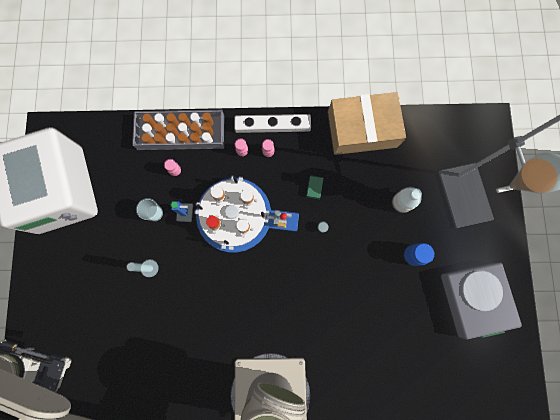

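The side view shows the carousel near (265,190), with the plunger and red ball near (278,220) and the red cap at (243,160). The top view shows it at (233,214), with the plunger at (283,217) and the post at (180,208). I'll zoom in.

```bash
python3 - <<'E'
from h import *
a=cv2.imread('pics/top0.png')[160:270,120:340]; cv2.imwrite('pics/t0z.png',cv2.resize(a,None,fx=3.6,fy=3.6,interpolation=cv2.INTER_CUBIC))
a=cv2.imread('pics/side0.png')[110:270,200:370]; cv2.imwrite('pics/s0z.png',cv2.resize(a,None,fx=3.7,fy=3.7,interpolation=cv2.INTER_CUBIC))
E
```

```text
(no output)
```

View pics/t0z.png

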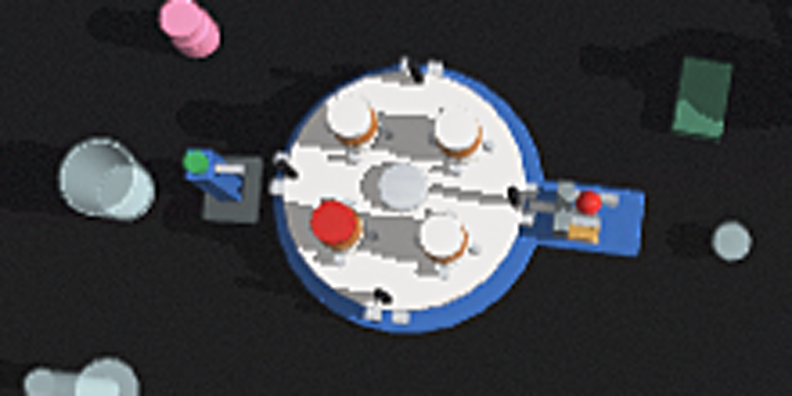

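View pics/s0z.png

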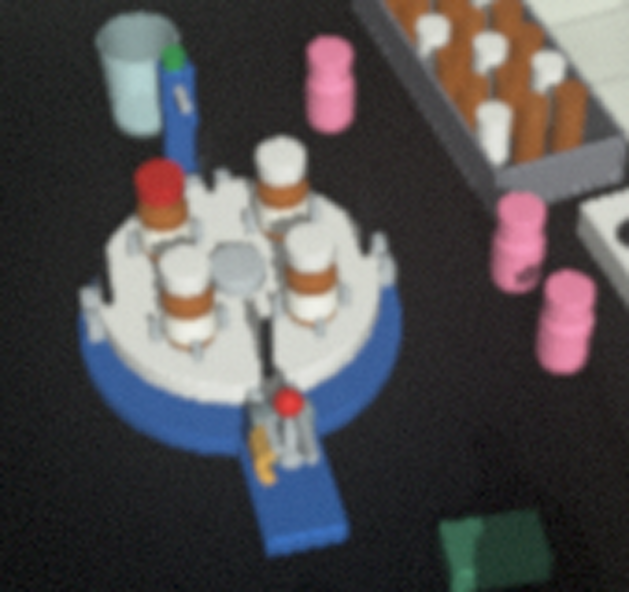

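```bash
python3 - <<'E'
from h import *
t=cam('top');s=cam('side')
def Z(x,y): return (x/3.6+120,y/3.6+160)
def S(x,y): return (x/3.7+200,y/3.7+110)
np.set_printoptions(precision=4,suppress=True)
def red(c,box):
    im=c['image'].astype(int); m=((im[...,2]>140)&(im[...,1]<80)&(im[...,0]<80)).astype(np.uint8)
    n,l,st,ce=cv2.connectedComponentsWithStats(m)
    for i in range(1,n):
        x,y=ce[i]
        if box[0]<x<box[2] and box[1]<y<box[3] and st[i,4]>3: print('red',ce[i],st[i])
red(t,(150,150,330,270)); red(s,(200,100,370,270))
print('ball',tri(t,Z(588,203),s,S(289,402)))
caps={'red':(333,218),'wA':(350,115),'wB':(457,128),'wC':(441,236)}
P=[]
for k,v in caps.items():
    p=onz(t,*Z(*v),0.135); P.append(p); print(k,p)
print('mean',np.mean(P,0))
for a in [(162,178),(281,156),(308,242),(186,266)]: print('sidecap',onz(s,*S(*a),0.135))
print('hub top',onz(t,*Z(402,185),0.076),'side',onz(s,*S(237,264),0.076))
print('greencap',tri(t,Z(196,160),s,S(173,54)))
print('spout inner',onz(t,*Z(243,168),0.12),onz(t,*Z(217,168),.12))
print('pegtips top',onz(t,*Z(412,70),.12))
# base blue ellipse
im=t['image'].astype(int);m=((im[...,0]>120)&(im[...,2]<90)).astype(np.uint8);m[:, :190]=0;m[:,275:]=0;m[:150]=0;m[260:]=0
ys,xs=np.nonzero(m);h=cv2.convexHull(np.c_[xs,ys].astype(np.float32))[:,0]
w=np.array([onz(t,*q,0.009)[:2] for q in h])
w=w[w[:,1]<1]; 
A=np.c_[2*w,np.ones(len(w))];r=np.linalg.lstsq(A,(w**2).sum(1),rcond=None)[0];print('basefit',r[:2],np.sqrt(r[2]+r[:2]@r[:2]))
E
```

```text
red [283.64 215.96] [282 213   5   7  25]
red [212.2034 221.3475] [206 216  13  12 118]
red [242.9032 159.5161] [237 154  12  12 124]
red [277.2821 218.3077] [274 215   8   7  39]
ball (array([ 0.5431, -0.0488,  0.1043]), np.float64(0.0020496927783925055))
red [0.5281 0.1652 0.135 ]
wA [0.6159 0.1519 0.135 ]
wB [0.6032 0.0612 0.135 ]
wC [0.5115 0.0748 0.135 ]
mean [0.5647 0.1133 0.135 ]
sidecap [0.5271 0.1626 0.135 ]
sidecap [0.6169 0.151  0.135 ]
sidecap [0.6022 0.0602 0.135 ]
sidecap [0.5136 0.0711 0.135 ]
hub top [0.565  0.1141 0.076 ] side [0.5653 0.1129 0.076 ]
greencap (array([0.577 , 0.2786, 0.147 ]), np.float64(0.00018615021405207793))
spout inner [0.5745 0.245  0.12  ] [0.5749 0.2673 0.12  ]
pegtips top [0.6579 0.101  0.12  ]
basefit [0.5655 0.1113] 0.12494508357382755
```

```bash
cat >> h.py <<'E'
from scipy.spatial.transform import Rotation as Ro
np.set_printoptions(precision=4,suppress=True)
C=np.array([0.5652,0.1130,0]); psi=-0.143
Rb=Ro.from_rotvec([0,0,psi]).as_matrix()
def b2w(p): return C+Rb@np.array(p,float)
def w2b(p): return Rb.T@(np.array(p,float)-C)
def st():
    s=monitor.read_state(); R=Ro.from_rotvec(s['orientation']).as_matrix()
    print('t %.2f'%s['t'],'pos',s['tool_pos'],'base',w2b(s['tool_pos'])*1000,'F_base',Rb.T@s['force'],'open',s['opening']*1000)
    return s,R
E
python3 - <<'E'
from h import *
t=cam('top');s=cam('side')
p,e=tri(t,(283.64,215.96),s,(277.28,218.3));print('ball',p,e,w2b(p))
S,R=st();print(R)
for n,q in dict(stop=(731,240),box=(705,95)).items(): print(n,w2b(onz(t,q[0]/3.6+120,q[1]/3.6+160,.02)))
for n,c,b in(('t',t,(265,205,305,237)),('s',s,(258,205,298,250))):
    a=c['image'][b[1]:b[3],b[0]:b[2]];cv2.imwrite('pics/%sz1.png'%n,cv2.resize(a,None,fx=13,fy=13,interpolation=cv2.INTER_CUBIC))
# predicted pixels of notch at radius 22
for r in (15,22):
  for a in (.95,1.24,1.53):
    q=b2w([-r/1000*np.sin(a),-.18,.05+r/1000*np.cos(a)]);print(r,a,(proj(t,q)-[265,205])*13,(proj(s,q)-[258,205])*13)
E
```

```text
ball [ 0.5423 -0.0495  0.1074] 0.0011769481025682524 [ 0.0005 -0.1641  0.1074]
t 0.30 pos [0.1581 0.5786 0.2263] base [-469.2833  402.8453  226.263 ] F_base [0.1753 0.2399 0.4693] open 93.14659211608821
[[ 0.9646 -0.0002  0.2636]
 [-0.2636 -0.0006  0.9646]
 [-0.     -1.     -0.0006]]
stop [-0.0042 -0.2958  0.02  ]
box [ 0.1271 -0.2576  0.02  ]
15 0.95 [297.4109 234.1753] [214.1898 401.3202]
15 1.24 [296.0506 244.2544] [204.8928 415.1541]
15 1.53 [295.2448 249.7651] [201.4916 429.0272]
22 0.95 [294.9693 254.8644] [185.607  394.2525]
22 1.24 [292.9785 269.6061] [172.0263 414.6033]
22 1.53 [291.8091 277.5831] [167.145 434.971]
```

View pics/tz1.png

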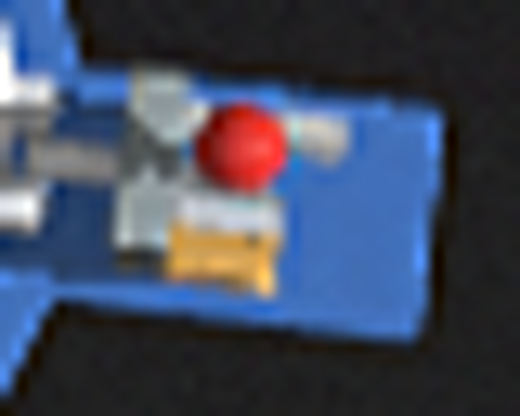

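View pics/sz1.png

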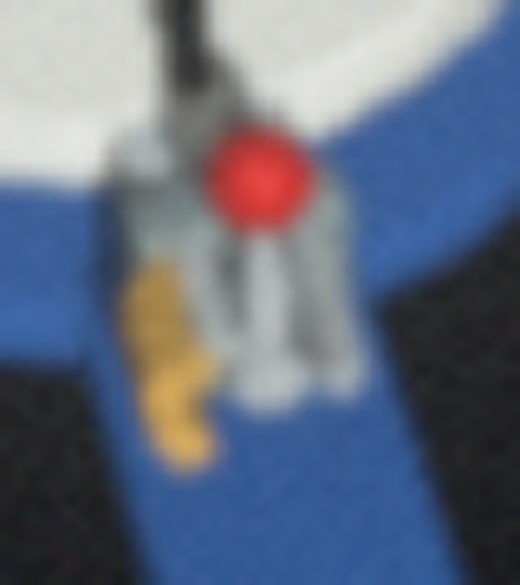

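```bash
python3 - <<'E'
from h import *
t=cam('top');s=cam('side')
for a,b in (((278,238),(208,370)),((270,290),(205,445)),((272,262),(185,405))):
    p,e=tri(t,(a[0]/13+264.5,a[1]/13+204.5),s,(b[0]/13+257.5,b[1]/13+204.5)); q=w2b(p); print(q,e,np.arctan2(-q[0],q[2]-.05))
# side ray onto plane base y=-0.177
for u,v in ((208,370),(205,445),(195,403),(185,405)):
    o,d=ray(s,u/13+257.5,v/13+204.5);ob=w2b(o);db=Rb.T@d;q=ob+db*(-.177-ob[1])/db[1];print(q,np.hypot(q[0],q[2]-.05),np.arctan2(-q[0],q[2]-.05))
S,R=st()
Rt=np.c_[Rb@[1,0,0],[0,0,-1],Rb@[0,1,0]]
print('det',np.linalg.det(Rt),'turn',Ro.from_matrix(R.T@Rt).as_rotvec())
tg=b2w([0,-.165,.25]); print('target',tg,'tool shift now',R.T@(tg-S['tool_pos'])*1000,'q6',S['q'][5])
E
```

```text
[-0.0131 -0.1736  0.0633] 0.00021707415492942616 0.7788112542759379
[-0.0185 -0.1734  0.0385] 0.008330981666939132 2.124661432643184
[-0.0178 -0.1729  0.0526] 0.00041165335724361674 1.4264391290529517
[-0.0139 -0.177   0.0677] 0.02245103230375037 0.6655339507542066
[-0.0151 -0.177   0.0437] 0.016333966120914385 1.964056502477236
[-0.0168 -0.177   0.058 ] 0.018547738240043195 1.1274769995752025
[-0.0188 -0.177   0.0579] 0.02040089970426995 1.1705326423004907
t 0.40 pos [0.1581 0.5787 0.2265] base [-469.2747  402.9391  226.4778] F_base [ 0.3197 -0.1527 -0.5421] open 92.8883142923395
det 0.9999999999999999 turn [ 0.0003 -0.1238 -0.    ]
target [ 0.5417 -0.0503  0.25  ] tool shift now [ 535.7935  -23.3755 -505.6736] q6 -0.08543544999761753
```

```bash
python3 -m inch '[[[38,-4,-36,0,0,0],[38,-4,-36,0,0,0],[38,-4,-36,0,0,0],[38,-4,-36,0,0,0],[38,-4,-36,0,0,0],[38,-4,-36,0,0,0],[38,0,-36,0,0,0],[38,0,-36,0,0,0]]]' 45 20
python3 -m inch '[[[38,0,-36,0,0,0],[38,0,-36,0,0,0],[38,0,-36,0,0,0],[38,0,-36,0,0,0],[38,0,-36,0,0,0],[20,0,-20,0,-0.124,0],[0,0,0,0,0,0]]]'
cat > go.py <<'E'
from h import *
import sys
S,R=st()
Rt=np.c_[Rb@[1,0,0],[0,0,-1],Rb@[0,1,0]]
tg=b2w(np.array([float(x) for x in sys.argv[1:4]])/1000)
print('shift mm',R.T@(tg-S['tool_pos'])*1000,'turn',Ro.from_matrix(R.T@Rt).as_rotvec(),'q',S['q'])
E
python3 go.py 0 -165 105
```

```text
t: 1.4
tool_pos: [0.3762, 0.2194, 0.251]
orientation: [-1.56, 0.209, -0.21]
force: [1.8, 0.6, -0.3]
opening: 0.045
t: 2.28
tool_pos: [0.5258, -0.0292, 0.2504]
orientation: [-1.568, 0.114, -0.113]
force: [-0.6, 0.2, -0.2]
opening: 0.0457
t 2.27 pos [ 0.5258 -0.0292  0.2504] base [ -18.7689 -146.3865  250.3534] F_base [-0.6596  0.068  -0.1793] open 45.69296026861001
shift mm [ 18.8673 145.3503 -18.5386] turn [ 0.0003 -0.0019 -0.0004] q [-0.1527 -0.0776  1.6569 -0.0003  1.5628 -1.5786]
```

```bash
python3 -m inch '[[[19,20,-18,0,0,0],[0,30,0,0,0,0],[0,30,0,0,0,0],[0,0,0,0,0,0]]]'
python3 go.py 0 -165 105
python3 - <<'E'
from h import *
for n,b in(('top',(230,165,340,265)),('side',(220,150,340,260))):
    a=cam(n)['image'][b[1]:b[3],b[0]:b[2]];cv2.imwrite('pics/%s1.png'%n,cv2.resize(a,None,fx=5,fy=5,interpolation=cv2.INTER_CUBIC))
E
```

```text
t: 2.78
tool_pos: [0.5393, -0.0467, 0.1681]
orientation: [-1.567, 0.117, -0.108]
force: [-0.7, -0.7, -0.4]
opening: 0.0449
t 2.77 pos [ 0.5393 -0.0467  0.1681] base [  -2.8336 -161.7603  168.0737] F_base [-0.5939 -0.8332 -0.4254] open 44.857560215745494
shift mm [ 3.1725 63.0561 -3.2682] turn [-0.0005 -0.0004 -0.0054] q [-0.1813  0.0124  1.7196  0.0003  1.4149 -1.6087]
```

View pics/side1.png

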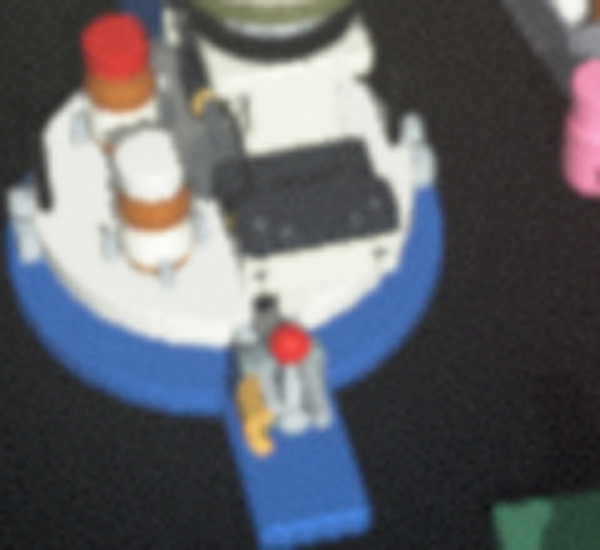

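View pics/top1.png

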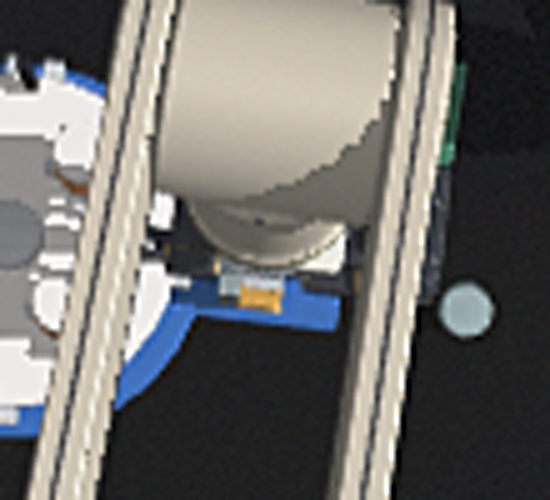

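Both views show the gripper above the ball; the ball is at (290,343) in the side crop and the jaws run along the plunger axis. I'll go down over it and pinch lightly.

```bash
python3 -m inch '[[[2,25,-2,0,0,0],[0,25,0,0,0,0],[0,12,0,0,0,0],[0,0,0,0,0,0]]]'
python3 go.py 0 -165 105; python3 -m inch '[[[0,0,0,0,0,0],[0,0,0,0,0,0],[0,0,0,0,0,0]]]' 12 5;python3 go.py 0 -165 105
```

```text
t: 3.38
tool_pos: [0.5433, -0.0501, 0.1091]
orientation: [-1.568, 0.112, -0.112]
force: [-0.6, 0.9, -0.0]
opening: 0.0454
t 3.38 pos [ 0.5433 -0.0501  0.1091] base [   1.6075 -164.5099  109.0885] F_base [-0.7429  0.8371 -0.0206] open 45.44424900275276
shift mm [-1.6077  4.0884 -0.49  ] turn [-0.0001  0.0002  0.    ] q [-0.1859  0.0721  1.77    0.0001  1.2994 -1.6139]
t: 3.75
tool_pos: [0.5439, -0.05, 0.1096]
orientation: [-1.567, 0.111, -0.113]
force: [-0.1, 4.0, 3.4]
opening: 0.0213
t 3.75 pos [ 0.5439 -0.05    0.1096] base [   2.1741 -164.3177  109.5724] F_base [-0.7045  3.9354  3.3879] open 21.264783925318458
shift mm [-2.1811  4.5686 -0.6855] turn [-0.0008  0.0001  0.0015] q [-0.186   0.0716  1.7696  0.0009  1.2988 -1.6142]
```

```bash
python3 -m inch '[[[0,0,0,0,0,0],[-2,6,0,0,0,0],[0,0,0,0,0,0],[0,0,0,0,0,0]]]' 35 5; python3 -m inch '[[[0,0,0,0,0,0],[0,0,0,0,0,0],[0,0,0,0,0,0]]]' 12 10;python3 go.py 0 -165 105
```

```text
t: 4.25
tool_pos: [0.541, -0.05, 0.1023]
orientation: [-1.568, 0.113, -0.112]
force: [0.3, 0.3, 0.6]
opening: 0.0349
t: 4.62
tool_pos: [0.5415, -0.0494, 0.1027]
orientation: [-1.567, 0.112, -0.112]
force: [-0.3, 3.9, 0.1]
opening: 0.0211
t 4.62 pos [ 0.5415 -0.0494  0.1027] base [  -0.3604 -164.1022  102.7485] F_base [-0.8249  3.834   0.1052] open 21.122793527977894
shift mm [ 0.3606 -2.2523 -0.8957] turn [-0.001   0.0003  0.0002] q [-0.1859  0.0736  1.7808  0.001   1.287  -1.6144]
```

```bash
python3 -m inch '[[[0,0,-5,0,0,0],[0,0,-5,0,0,0],[0,0,-5,0,0,0],[0,0,-3,0,0,0],[0,0,0,0,0,0],[0,0,0,0,0,0]]]' 12 15;python3 go.py 0 -183 105
```

```text
t: 5.38
tool_pos: [0.539, -0.0663, 0.1028]
orientation: [-1.566, 0.111, -0.112]
force: [1.5, 9.0, 0.8]
opening: 0.0209
t 5.38 pos [ 0.539  -0.0663  0.1028] base [  -0.3473 -181.2133  102.7544] F_base [0.1884 9.125  0.8185] open 20.880503803721435
shift mm [ 0.3468 -2.2498 -1.7816] turn [-0.0024  0.0007  0.0003] q [-0.2185  0.0719  1.7826  0.0025  1.287  -1.6476]
```

```bash
python3 -m inch '[[[0,0,-1.7,0,0,0],[0,0,0,0,0,0],[-4,0.1,0,0,0,0],[-4.2,0.5,0,0,0,0],[-4,0.8,0,0,0,0],[-4.1,1.1,0,0,0,0],[0,0,0,0,0,0]]]';python3 go.py -16.3 -183 102.5
```

```text
t: 6.25
tool_pos: [0.5225, -0.0655, 0.1003]
orientation: [-1.565, 0.111, -0.112]
force: [1.4, 9.0, 0.6]
opening: 0.021
t 6.25 pos [ 0.5225 -0.0655  0.1003] base [ -16.8509 -182.7581  100.2754] F_base [0.1374 9.113  0.5982] open 20.992063246955198
shift mm [ 0.5512 -2.225  -0.2367] turn [-0.0025  0.0009  0.0002] q [-0.2239  0.0306  1.8302  0.0027  1.2807 -1.6533]
```

Swinging freely with low lateral force. I'll carry on.

```bash
python3 -m inch '[[[-7.6,3,0,0,0,0],[-7.2,4.1,0,0,0,0],[-6.4,5.2,0,0,0,0],[-5.6,6,0,0,0,0],[-4.6,6.8,0,0,0,0],[0,0,0,0,0,0]]]';python3 go.py -47.7 -183 77.4
```

```text
t: 7.0
tool_pos: [0.4909, -0.061, 0.0745]
orientation: [-1.565, 0.112, -0.111]
force: [1.7, 9.2, 0.0]
opening: 0.0206
t 7.00 pos [ 0.4909 -0.061   0.0745] base [ -48.7193 -182.8367   74.4647] F_base [0.3586 9.38   0.0106] open 20.59905109908566
shift mm [ 1.0172 -2.9364 -0.1565] turn [-0.0025  0.0007 -0.0007] q [-0.2292 -0.0234  1.9353  0.0026  1.2306 -1.6586]
```

```bash
python3 -m inch '[[[0,0,2,0,0,0],[0,0,2,0,0,0],[0,0,0,0,0,0]]]';python3 go.py -47.7 -183 77.4
```

```text
t: 7.38
tool_pos: [0.4917, -0.0583, 0.075]
orientation: [-1.567, 0.112, -0.112]
force: [-1.1, 5.1, -0.3]
opening: 0.0205
t 7.38 pos [ 0.4917 -0.0583  0.075 ] base [ -48.3821 -179.9963   74.9834] F_base [-1.8227  4.8734 -0.3151] open 20.508317064321226
shift mm [ 0.6793 -2.4184 -3.003 ] turn [-0.0005  0.0006 -0.0005] q [-0.2219 -0.0232  1.934   0.0005  1.2312 -1.6504]
```

```bash
for i in 1; do python3 -m inch '[[[-1.3,2.5,0,0,0,0],[0,0,0,0,0,0]]]'|grep -E "force|pos"; python3 -m inch '[[[-1.2,2.5,0,0,0,0],[0,0,0,0,0,0]]]'|grep -E "force|pos";  python3 -m inch '[[[-1.1,2.5,0,0,0,0],[0,0,0,0,0,0]]]'|grep -E "force|pos"; done; python3 go.py 0 0 0
```

```text
tool_pos: [0.4904, -0.0581, 0.0725]
force: [-1.0, 6.0, 0.6]
tool_pos: [0.4893, -0.0579, 0.07]
force: [-0.3, 5.1, 0.8]
tool_pos: [0.4883, -0.0578, 0.0675]
force: [0.3, 6.0, 0.5]
t 8.12 pos [ 0.4883 -0.0578  0.0675] base [ -51.7348 -179.9729   67.5006] F_base [-0.5583  5.9493  0.4692] open 21.127463003391302
shift mm [ 51.7611  67.6802 179.8979] turn [-0.001   0.0002  0.0001] q [-0.2228 -0.0229  1.9488  0.001   1.2157 -1.6511]
```

```bash
python3 -m inch '[[[-0.9,2.6,0,0,0,0],[0,0,0,0,0,0]]]'|grep -E "force|pos"; python3 -m inch '[[[-0.8,2.6,0,0,0,0],[0,0,0,0,0,0]]]'|grep -E "force|pos";  python3 -m inch '[[[-0.7,2.7,0,0,0,0],[0,0,0,0,0,0]]]'|grep -E "force|pos"; python3 go.py 0 0 0
```

```text
tool_pos: [0.4875, -0.0575, 0.0649]
force: [1.5, 6.4, 0.3]
tool_pos: [0.4867, -0.0572, 0.0623]
force: [1.0, 8.7, 0.4]
tool_pos: [0.486, -0.057, 0.0595]
force: [1.2, 8.2, -0.4]
t 8.88 pos [ 0.486  -0.057   0.0595] base [ -54.1253 -179.5066   59.5095] F_base [ 0.0676  8.287  -0.3555] open 20.87096066956227
shift mm [ 54.1639  59.8233 179.3907] turn [-0.0017  0.0003  0.0002] q [-0.2228 -0.0183  1.9603  0.0018  1.1995 -1.6515]
```

The force jumped back to the spring value, so the rod is over the notch. I'll let it in.

```bash
python3 -m inch '[[[0,0,1.5,0,0,0],[0,0,1.5,0,0,0],[0,0,0,0,0,0]]]'|grep -E "force|pos"; python3 go.py 0 0 0
```

```text
tool_pos: [0.4865, -0.054, 0.0596]
force: [1.2, 8.1, 0.3]
t 9.25 pos [ 0.4865 -0.054   0.0596] base [ -54.0901 -176.541    59.6478] F_base [-0.0225  8.226   0.2647] open 21.03791348546011
shift mm [ 54.1383  59.9318 176.43  ] turn [-0.0016  0.0003  0.0002] q [-0.2166 -0.0182  1.9599  0.0017  1.1997 -1.6453]
```

```bash
python3 -m inch '[[[0,0,1.5,0,0,0],[0,0,1,0,0,0],[0,0,0,0,0,0]]]'|grep -E "force|pos"; python3 go.py 0 0 0
```

```text
tool_pos: [0.4867, -0.0525, 0.0597]
force: [-0.5, 3.3, 0.0]
t 9.62 pos [ 0.4867 -0.0525  0.0597] base [ -54.0829 -174.9967   59.6852] F_base [-0.9713  3.2297  0.028 ] open 20.889927001765102
shift mm [ 54.1067  59.6804 174.991 ] turn [0.0001 0.0002 0.0002] q [-0.2122 -0.018   1.9597 -0.0001  1.1997 -1.6401]
```

Resistance came at 11 mm, so it's seated. I'll release and lift.

```bash
python3 -m inch '[[[0,0,0,0,0,0],[0,0,0,0,0,0],[0,0,0,0,0,0],[0,-25,0,0,0,0],[0,-40,0,0,0,0],[0,-50,0,0,0,0],[-40,-20,-30,0,0,0],[-60,0,0,0,0,0]]]' 42 10
python3 -m inch '[[[-60,0,0,0,0,0],[-50,0,0,0,0,0],[0,0,0,0,0,0]]]'
python3 - <<'E'
from h import *
st()
t=cam('top');s=cam('side')
for n,c,b in(('t',t,(160,165,320,265)),('s',s,(200,130,340,260))):
    a=c['image'][b[1]:b[3],b[0]:b[2]];cv2.imwrite('pics/%s2.png'%n,cv2.resize(a,None,fx=4.5,fy=4.5,interpolation=cv2.INTER_CUBIC))
for c in (t,s):
    im=c['image'].astype(int); m=((im[...,2]>140)&(im[...,1]<80)&(im[...,0]<80)).astype(np.uint8)
    n,l,stt,ce=cv2.connectedComponentsWithStats(m)
    for i in range(1,n):
        if stt[i,4]>5: print(ce[i],stt[i,4])
E
```

```text
t: 10.62
tool_pos: [0.3841, -0.0694, 0.1973]
orientation: [-1.57, 0.11, -0.116]
force: [-1.0, 0.8, 0.1]
opening: 0.042
t: 11.0
tool_pos: [0.2737, -0.0523, 0.1949]
orientation: [-1.569, 0.11, -0.116]
force: [1.1, -1.1, -0.4]
opening: 0.0419
t 11.00 pos [ 0.2737 -0.0523  0.1949] base [-264.9648 -205.1981  194.8931] F_base [ 1.2268 -0.9523 -0.4447] open 41.94450308382889
[212.2269 221.395 ] 119
[284.96 234.48] 25
[242.9431 159.4959] 123
[258.8462 235.7692] 39
```

View pics/s2.png

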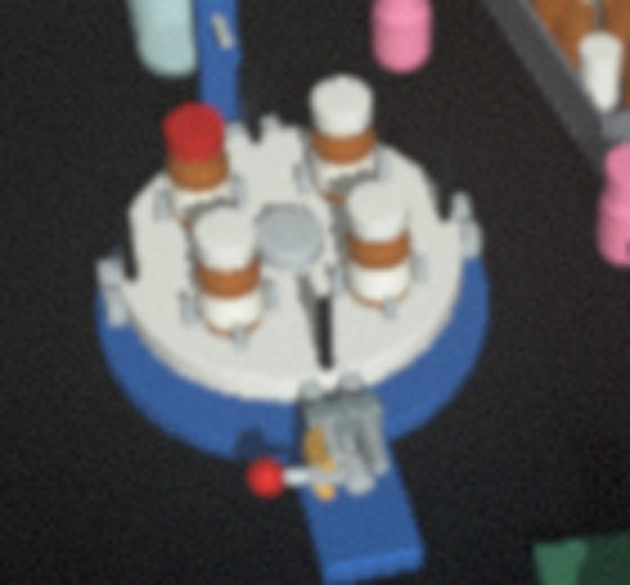

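View pics/t2.png

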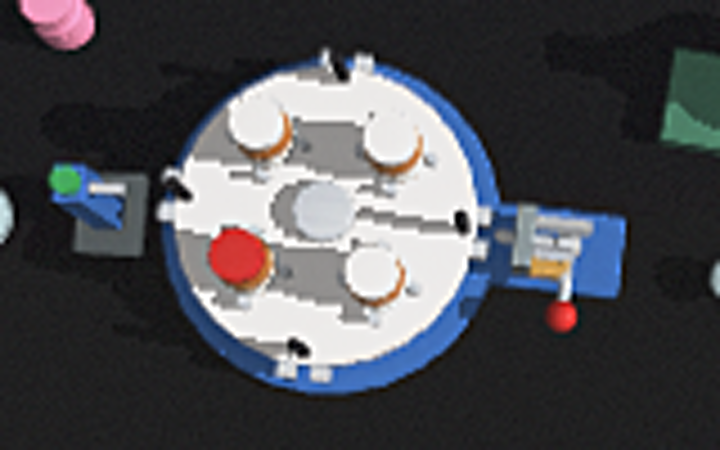

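The rod now stands between the brass prongs; the ball is at about (265,478) in the side crop and (562,316) in the top crop, and it stays there with nothing touching it. Next I'll check the ball's position and plan the turn.

```bash
python3 - <<'E'
from h import *
t=cam('top');s=cam('side')
p,e=tri(t,(284.96,234.48),s,(258.85,235.77));print('ball',w2b(p),e)
p0,e=tri(t,(283.64,215.96),s,(277.28,218.3));print('was',w2b(p0))
r=tri(t,(212.2,220.9),s,(242.9,159.0))[0];print('red cap',r,np.degrees(np.arctan2(*(r-C)[[1,0]])), w2b(r))
g=tri(t,(174.4,204.5),s,(246.8,124.6))[0];print(g,np.degrees(np.arctan2(*(g-C)[[1,0]])))
for k in range(4):
    a=k*np.pi/2; q=b2w([.1*np.cos(a),.1*np.sin(a),.12]); print(k,q,proj(t,q),proj(s,q))
E
```

```text
ball [-0.0512 -0.1753  0.0658] 0.001454717246849538
was [ 0.0005 -0.1641  0.1074]
red cap [0.5269 0.1674 0.1279] 125.15278082866372 [-0.0457  0.0484  0.1279]
[0.577  0.2787 0.1468] 85.93169002210908
0 [0.6642 0.0987 0.12  ] [235.1757 177.4782] [299.0748 163.7352]
1 [0.5795 0.212  0.12  ] [198.2736 204.9141] [255.9436 145.8754]
2 [0.4662 0.1273 0.12  ] [225.5689 241.3804] [226.9722 176.6277]
3 [0.5509 0.014  0.12  ] [262.8089 213.0542] [271.5598 196.6781]
```

```bash
python3 -m inch '[[[30,0,50,0,0,0],[40,0,50,0,0,0],[45,0,50,0,0,0],[40,0,45,0,0,0],[10,0,10,0,0,0],[0,0,0,0,0,0]]]' 35
python3 go.py -100 0 108
```

```text
t: 11.95
tool_pos: [0.4631, 0.124, 0.1927]
orientation: [-1.569, 0.114, -0.108]
force: [-0.4, -0.3, -0.5]
opening: 0.035
t 11.95 pos [0.4631 0.124  0.1927] base [-102.5885   -3.6602  192.6584] F_base [-0.3136 -0.3636 -0.4683] open 34.989455715249115
shift mm [ 2.9307 84.6429  3.761 ] turn [ 0.0013  0.0021 -0.004 ] q [ 0.1546 -0.1789  1.8545 -0.      1.4701 -1.2752]
```

```bash
python3 -m inch '[[[0,30,0,0,0,0],[0,22,0,0,0,0],[0,0,0,0,0,0]]]'
python3 go.py -100 0 108
python3 - <<'E'
from h import *
a=cam('side')['image'][100:240,190:330];cv2.imwrite('pics/s3.png',cv2.resize(a,None,fx=4.2,fy=4.2,interpolation=cv2.INTER_CUBIC))
E
```

```text
t: 12.32
tool_pos: [0.4609, 0.1223, 0.1406]
orientation: [-1.569, 0.116, -0.109]
force: [-0.7, -0.7, -0.1]
opening: 0.0352
t 12.32 pos [0.4609 0.1223 0.1406] base [-104.6042   -5.7073  140.5575] F_base [-0.6284 -0.7916 -0.0982] open 35.18599635691365
shift mm [ 4.7396 32.5294  5.7564] turn [ 0.0014 -0.0004 -0.0042] q [ 0.1518 -0.1454  1.9218 -0.0002  1.3696 -1.2755]
```

View pics/s3.png

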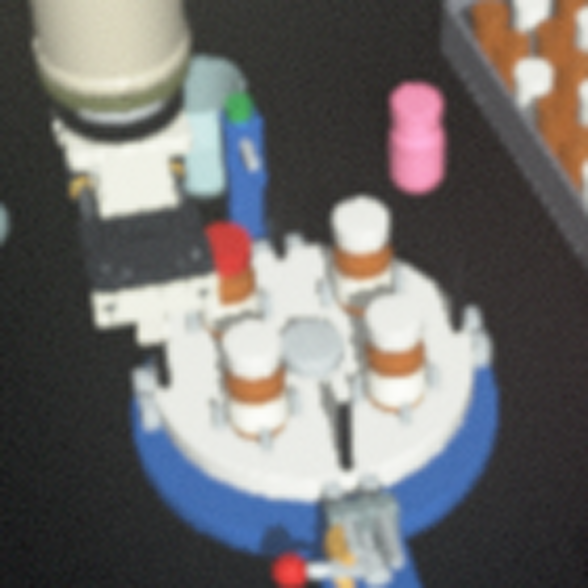

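The finger is near (155,330) in the side crop and peg 2 is below it at about (160,370). I'll correct the offset, go down and grip.

```bash
python3 -m inch '[[[4.7,0,5.7,0,0,0],[0,0,0,0,0,0],[0,16,0,0,0,0],[0,17,0,0,0,0],[0,0,0,0,0,0]]]'
python3 go.py -100 0 108;  python3 -m inch '[[[0,0,0,0,0,0],[0,0,0,0,0,0],[0,0,0,0,0,0]]]' 5 8; python3 go.py -100 0 108
```

```text
t: 13.0
tool_pos: [0.466, 0.1277, 0.1069]
orientation: [-1.569, 0.116, -0.109]
force: [-0.1, -0.1, 0.3]
opening: 0.0353
t 13.00 pos [0.466  0.1277 0.1069] base [-100.242     0.4083  106.9384] F_base [-0.1075 -0.1188  0.2782] open 35.309526857583975
shift mm [ 0.2372 -1.0621 -0.4099] turn [ 0.0014  0.0002 -0.0045] q [ 0.1613 -0.0916  1.9369 -0.      1.3011 -1.2667]
t: 13.38
tool_pos: [0.4684, 0.128, 0.1102]
orientation: [-1.568, 0.111, -0.113]
force: [0.4, -2.6, 1.2]
opening: 0.0094
t 13.38 pos [0.4684 0.128  0.1102] base [-97.9155   1.0814 110.2069] F_base [ 0.7741 -2.5103  1.2167] open 9.445088088616217
shift mm [-2.0867  2.2048 -1.0815] turn [-0.0002  0.0002  0.0009] q [ 0.1612 -0.0944  1.9331 -0.0001  1.302  -1.2667]
```

Gripped on the 10 mm peg. I'll turn it clockwise along the arc.

```bash
python3 -m inch '[[[0.2,0,5,0,0.05,0],[0.5,0,10,0,0.1,0],[0.5,0,10,0,0.1,0],[0,0,0,0,0,0]]]' 5 15; python3 go.py -100 0 108|head -1; python3 -m inch '[[[0.5,0,10,0,0.1,0],[0.5,0,10,0,0.1,0],[0.5,0,10,0,0.1,0],[0.4,0,8,0,0.08,0],[0,0,0,0,0,0],[0,0,0,0,0,0]]]'; python3 go.py -100 0 108
```

```text
t: 13.88
tool_pos: [0.4752, 0.1526, 0.1102]
orientation: [-1.548, 0.306, -0.308]
force: [0.0, 0.2, 2.1]
opening: 0.0091
t 13.88 pos [0.4752 0.1526 0.1102] base [-94.7115  26.3789 110.2223] F_base [-0.0205  0.1837  2.0736] open 9.064262344573233
t: 14.62
tool_pos: [0.4959, 0.1835, 0.1102]
orientation: [-1.485, 0.601, -0.603]
force: [-0.0, 0.6, 3.5]
opening: 0.0095
t 14.62 pos [0.4959 0.1835 0.1102] base [-78.6565  59.8842 110.1852] F_base [-0.1061  0.5556  3.4817] open 9.479695169666698
shift mm [ 17.8485   2.1445 -61.0186] turn [-0.0006 -0.627   0.0007] q [ 0.2574  0.0249  1.8168  0.      1.299  -0.5435]
```

```bash
python3 - <<'E'
from h import *
for n,b in(('top',(160,165,320,265)),('side',(200,130,340,260))):
    c=cam(n)
    a=c['image'][b[1]:b[3],b[0]:b[2]];cv2.imwrite('pics/%s4.png'%n,cv2.resize(a,None,fx=4.5,fy=4.5,interpolation=cv2.INTER_CUBIC))
E
```

```text
(no output)
```

View pics/side4.png

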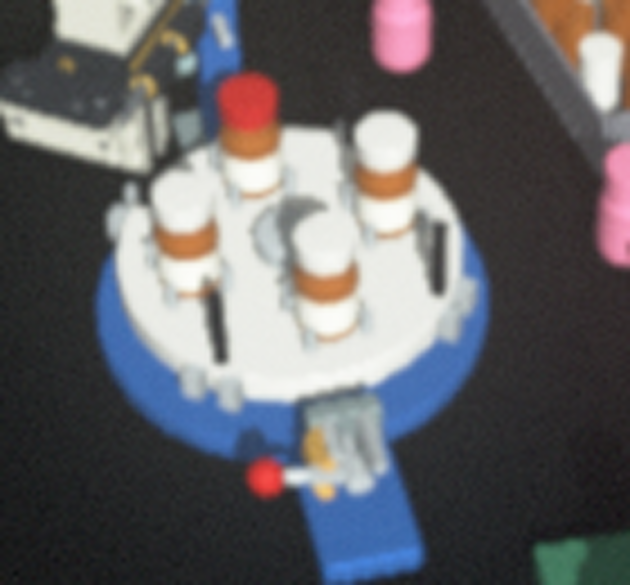

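View pics/top4.png

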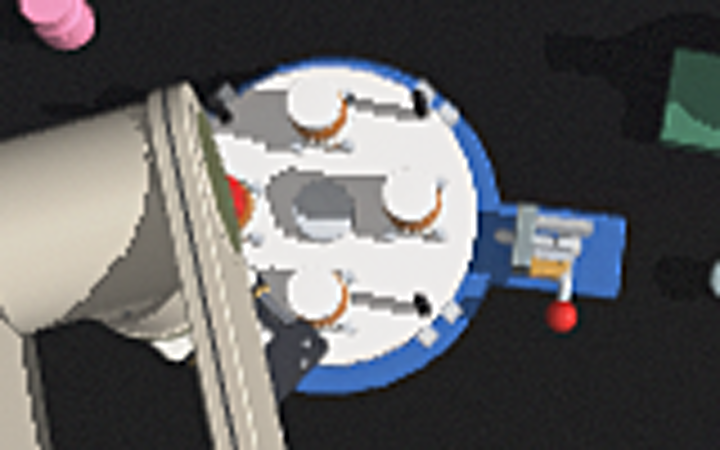

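```bash
cat > red.py <<'E'
from h import *
s=cam('side')
im=s['image'].astype(int); m=((im[...,2]>140)&(im[...,1]<80)&(im[...,0]<80)).astype(np.uint8)
n,l,stt,ce=cv2.connectedComponentsWithStats(m)
ds=C+.065*np.array([np.cos(np.radians(85.93)),np.sin(np.radians(85.93)),0])
for i in range(1,n):
    if stt[i,4]>5:
        print(ce[i],stt[i,4])
        if stt[i,4]>80:
            for z in (.125,.128,.131):
                f=lambda c:(lambda p:(np.degrees(np.arctan2(p[1]-C[1],p[0]-C[0])),np.hypot(*(p-C)[:2])))(onz(s,*c,z))
                print(z,'now',f(ce[i]),'joint0',f((242.92,159.5)))
print('draw spot px at cap',proj(s,ds+[0,0,.128]))
E
python3 red.py
```

```text
[254.5785 152.1405] 121
0.125 now (np.float64(89.71882980463786), np.float64(0.07093200935389106)) joint0 (np.float64(125.34553781052054), np.float64(0.0679451347671035))
0.128 now (np.float64(90.50069320273508), np.float64(0.06784805189700172)) joint0 (np.float64(127.45367738146325), np.float64(0.06598602653173188))
0.131 now (np.float64(91.35684103193145), np.float64(0.06477793038173116)) joint0 (np.float64(129.68758480953525), np.float64(0.06412163598378474))
[258.4091 235.8409] 44
draw spot px at cap [256.708  152.3348]
```

```bash
python3 -m inch '[[[0.2,0,4,0,0.04,0],[0.1,0,3,0,0.03,0],[0,0,0,0,0,0],[0,0,0,0,0,0]]]'; python3 go.py -100 0 108; python3 red.py
```

```text
t: 15.28
tool_pos: [0.5011, 0.1884, 0.1102]
orientation: [-1.468, 0.657, -0.658]
force: [-0.5, 1.6, 4.2]
opening: 0.0092
t 15.28 pos [0.5011 0.1884 0.1102] base [-74.2129  65.4588 110.2163] F_base [-0.6683  1.4752  4.2116] open 9.220957686652064
shift mm [ 22.3714   2.1661 -66.705 ] turn [-0.0007 -0.6989  0.0006] q [ 0.2637  0.0425  1.7987  0.0001  1.2995 -0.4652]
[256.1894 151.6894] 132
0.125 now (np.float64(85.86705170614401), np.float64(0.07112141439888259)) joint0 (np.float64(125.34553781052054), np.float64(0.0679451347671035))
0.128 now (np.float64(86.48284720051015), np.float64(0.06797879288731029)) joint0 (np.float64(127.45367738146325), np.float64(0.06598602653173188))
0.131 now (np.float64(87.15825106132262), np.float64(0.0648447843112434)) joint0 (np.float64(129.68758480953525), np.float64(0.06412163598378474))
[258.4091 235.8409] 44
draw spot px at cap [256.708  152.3348]
```

Within about 1°. I'll release, lift clear and check in both views.

```bash
python3 -m inch '[[[0,0,0,0,0,0],[0,0,0,0,0,0],[0,-25,0,0,0,0],[0,-45,0,0,0,0],[0,-45,0,0,0,0],[-55,0,0,0,0,0],[-60,0,0,0,0,0],[-60,0,0,0,0,0]]]' 30
python3 -m inch '[[[-60,0,-20,0,0,0],[-30,0,-30,0,0,0],[0,0,0,0,0,0],[0,0,0,0,0,0]]]' ; python3 red.py
python3 - <<'E'
from h import *
for n,b in(('top',(160,165,320,265)),('side',(200,110,340,240))):
    c=cam(n)
    a=c['image'][b[1]:b[3],b[0]:b[2]];cv2.imwrite('pics/%s5.png'%n,cv2.resize(a,None,fx=4.5,fy=4.5,interpolation=cv2.INTER_CUBIC))
    im=c['image'].astype(int); m=((im[...,2]>140)&(im[...,1]<80)&(im[...,0]<80)).astype(np.uint8)
    k,l,stt,ce=cv2.connectedComponentsWithStats(m)
    for i in range(1,k):
        if stt[i,4]>15: print(n,ce[i],stt[i,4])
E
```

```text
t: 16.32
tool_pos: [0.383, 0.3197, 0.2244]
orientation: [-1.469, 0.659, -0.659]
force: [0.9, 1.0, 0.2]
opening: 0.0299
t: 16.82
tool_pos: [0.2881, 0.3524, 0.2246]
orientation: [-1.469, 0.657, -0.658]
force: [0.1, -1.0, -0.4]
opening: 0.0299
[256.3333 152.252 ] 123
0.125 now (np.float64(86.06668539474252), np.float64(0.06879123829831159)) joint0 (np.float64(125.34553781052054), np.float64(0.0679451347671035))
0.128 now (np.float64(86.71315121535665), np.float64(0.06565849938357546)) joint0 (np.float64(127.45367738146325), np.float64(0.06598602653173188))
0.131 now (np.float64(87.42429559687535), np.float64(0.06253495594933538)) joint0 (np.float64(129.68758480953525), np.float64(0.06412163598378474))
[258.7632 235.8158] 38
draw spot px at cap [256.708  152.3348]
top [208.1579 207.4123] 114
top [284.96 234.48] 25
side [256.376 152.256] 125
side [258.8462 235.7692] 39
```

View pics/side5.png

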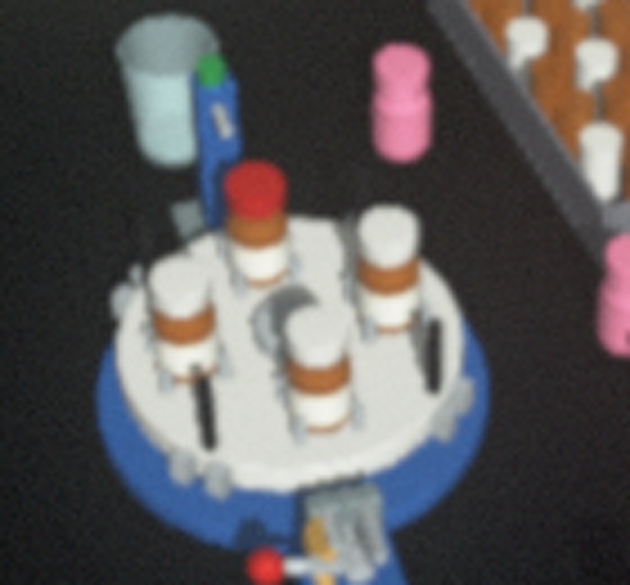

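View pics/top5.png

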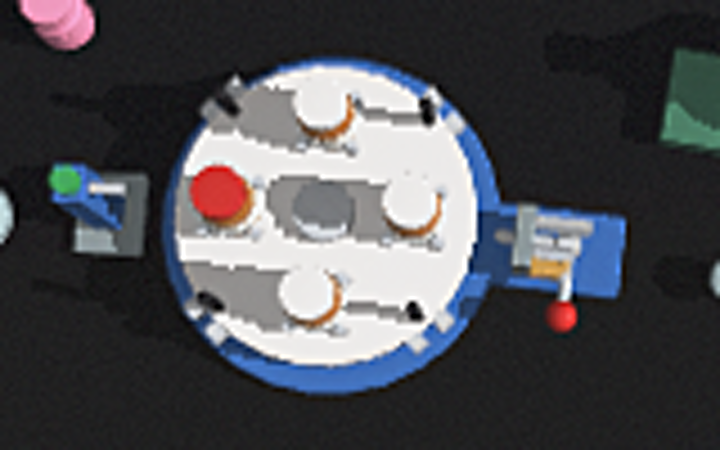

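```bash
python3 - <<'E'
from h import *
t=cam('top');s=cam('side')
f=lambda u,v:onz(t,u/4.5+159.5,v/4.5+164.5,.135)
P=[f(219,193),f(322,107),f(411,201),f(309,293)];m=np.mean(P,0);print('mean',m)
for p,off in zip(P,(0,90,180,270)):
    d=p-m; print((np.degrees(np.arctan2(d[1],d[0]))+off+180)%360-180, np.hypot(*d[:2]))
r=tri(t,(208.16,207.41),s,(256.37,152.26));print('redtri',r)
for c in (C,m):
  q=r[0]-c;print(np.degrees(np.arctan2(q[1],q[0])))
g=tri(t,(66/4.5+159.5,180/4.5+164.5),s,(246.6,124.9));print(g)
gp=g[0]-C;print('post',np.degrees(np.arctan2(gp[1],gp[0])));gp=g[0]-m;print(np.degrees(np.arctan2(gp[1],gp[0])))
a=onz(t,92/4.5+159.5,188/4.5+164.5,.12);b=onz(t,124/4.5+159.5,188/4.5+164.5,.12);print('spout',a,b)
for c in (C,m):
  q=b-c;print(np.degrees(np.arctan2(q[1],q[0])))
E
```

```text
mean [0.564 0.114 0.135]
86.01869748133987 0.0650327538496404
86.08734243434492 0.06276122195351377
87.28875362706378 0.06448342514885809
86.59026076460725 0.06419363615903625
redtri (array([0.5699, 0.1804, 0.1261]), np.float64(0.0004249411282845236))
86.03940388514232
84.98867614394614
(array([0.577 , 0.28  , 0.1448]), np.float64(0.0005680963879151772))
post 85.94798376080743
85.52668386006721
spout [0.5761 0.2683 0.12  ] [0.5758 0.2464 0.12  ]
85.47403750931129
84.94320584924202
```

```bash
python3 -m inch '[[[0,0,0,0,0,0]]]'; python3 -c "
from h import *
st();print(robot.close_job())"
```

```text
t: 17.2
tool_pos: [0.2883, 0.3523, 0.2245]
orientation: [-1.469, 0.659, -0.659]
force: [-0.2, -0.3, -0.4]
opening: 0.0295
t 17.20 pos [0.2883 0.3523 0.2245] base [-308.1702  197.3516  224.5285] F_base [-0.1911 -0.3263 -0.4415] open 29.46736843265675
the job is handed in; nothing more can be done
None
```

The plunger is parked in its rest notch, the red-capped bottle stands in front of the spout, and the job was handed in at about 17 s.

- **Plunger:** I pinched the red ball along the plunger's axis, pulled it out about 18 mm and swung it over. I felt for the notch along the rim, found it at about 1.3–1.35 rad, and let the rod seat there. After release, the two cameras put the ball 11 mm further out than at the start. Its pixels had not changed after the carousel was turned.
- **Carousel:** With the plunger parked, I gripped the peg on the robot's side (peg at 180 degrees) and turned the carousel about 0.70 rad clockwise along its arc.
- **Alignment:** The four caps together give a bearing of about 86.5° from the carousel's axis, and the red cap alone about 86.0°. The spout and its post measure 85.5–85.9°. That leaves the bottle within about 1° (roughly 1 mm) of the draw-off spot. Single estimates ranged from 84.9° to 87.4° depending on the view and the cap height I assumed.
- **Bottles and bench:** In the last pictures all four bottles are upright in their pockets. None of my moves went near the other things on the bench, and the arm is clear of everything.

No checks failed.

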